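# Finish a layer of tapered soap bars and start the next crosswise

### The arm

A 6-joint arm with a two-finger parallel gripper is mounted at the origin on the work surface. World frame = base frame: x ahead of the robot, y to its left, z up, the work surface at z = 0. Lengths are in m, angles in degrees, forces in N, time in s.
With the tool pointing down it reaches from about 0.35 to 0.875 m from the base axis. Payload 4.2 kg.
Tool frame: the origin (TCP) lies on the centre line of the jaws, within the pads' length; the fingertips stand 25 mm ahead of it and the grasp point (between the pads) lies 6 mm ahead of it; z points along the fingers, y is the line along which they close (so a half turn about z gives the same grasp; the last joint's range is limited). The gripper opens to 87 mm and grips with 3 to 60 N. Pads are 19 mm wide; open, the fingers measure 117 mm over their backs; the gripper's body (75 mm by 190 mm) begins 51 mm behind the grasp point.
Start: joints at [82.712, 22.042, 0.453, 0, -68.411, -14.817], TCP at [0.235, 0.579, 0.248] pointing down, gripper open.
Joint ranges: [-179.83, 179.83], [-69.29, 118.12], [-61.27, 80.66], [-181.25, 117.63], [-171.15, -9.14], [-177.46, 177.46]. Speed limits (degrees/s): [159.86, 159.86, 180, 180, 180, 180].

### API

Orientations are given as a 3x3 rotation matrix whose columns are the frame's x, y, z axes.
In Python, from station import r gives the robot as it stands.
- The arm moves only by the tool move_arm, never from a script. Its argument "series" is a list of rows, each an object with "grip": the opening, from 0 (shut) to 1 (fully open); "xyz": the shift along the tool's x, y, z in mm, a list of three; "angular": the turn, a rotation vector about the tool's x, y, z in rad, a list of three. A call has 1 to 10 rows; each row is the pose to reach, as a shift and turn from the pose commanded when the call began, along the tool's axes at that moment; what a row does not reach only later rows make up. A row lasts 1/10 s, in which the tool goes at most 50 mm and 8.59 degrees, less where a joint would pass 70% of its speed; a pose out of reach is approached as far as the arm can. A call with a gripper value outside its range is refused whole. The fingers move at their own pace and stop on an object; the grip force is fixed at half the most. Time passes only in rows, so rows that repeat a pose let the fingers close. It gives the time, the measured TCP pose, the force, the opening and the grip force at its end, in the units of the state.
- r.sense(): the state, without advancing time (a new reading comes with each control period).
- r.capture(name): name is "side" or "top"; returns a dict with "img" (480x640x3 uint8, red, green, blue), "camera_matrix" (3x3 intrinsics, pixels), "k1" (the pictures are not rectified: a ray, as slopes to the right and down, at radius r is drawn at 1 + k1 r^2 times it, then the intrinsics apply), "rvec" (rotation vector, rad) and "tvec" (3), from world to camera coordinates, as OpenCV has them. Camera axes: x right, y down, z forward; pixel columns grow to the right and rows downward; lengths in m; the calibration is good to about 2 mm. A picture is of the moment at which its call begins. There is no depth.
- r.finish_job(): hands the job in; it is judged then, once.
The state is a dict: "time_s": time; "joints": joint angles; "joint_velocities": joint speeds; "effort": joint torques, N m; "tcp_pos": TCP position; "ee_rot": TCP orientation; "wrist_force": force on the tool from outside, world axes, zero at the start; "moment": the same for the moment, N m; "gripper_width": opening from 0.0 (shut) to 1.0 (fully open); "gripper_force": force on a finger pad.
Only numpy, scipy, OpenCV 4.12 (cv2) and the standard library are available. Lean on these libraries where they do the work, as an engineer would, in place of code of your own. Each camera call takes 0.05 s, during which the arm holds its last target. There are 200 camera calls.

### The job

The bottom layer of the soap stack on the wooden curing board lacks its middle bar: take the tapered bar that lies upside down on the counter (wide face up) and lower it into the gap between the two bars on the board, parallel to them and with its ends level with theirs, so that the layer is flat on top. Then lay the other tapered bar from the counter (wide face down) flat on the middle of that layer, crosswise to the three bars below. Keep both bars the way up they lie now, and do not shove the two bars on the board out of place.

Things in the scene. Friction and masses are not known exactly. Their poses are not given: they have to be found in the camera images.
- bar_flipped_mid (a point): Tapered cream soap bar upside down on the counter: 64 mm long, 28 high, 44 mm wide face up, 30 mm face down, long sides undercut, ends upright and flat; 0.08 kg. From above a plain 64 x 44 mm rectangle. Take it by its two ends (64 mm apart): the gap has no room for fingers at its sides. Point: bar centre, 14 mm above its underside; x along its length, z up.
- bar_upright_mid (a point): The same kind of bar on the counter the other way up: 44 mm face down, 30 mm face with a moulded oval up, sloping long sides in view; 64 mm long, 28 high. Take it by its ends. Not the smaller straight-sided bar (56 x 26 x 20 mm, no oval) nor the round soap. Point: bar centre, 14 mm above its underside; x along its length, z up.
- row_left_mid (a point): The same kind of bar, loose on the wooden curing board (170 x 190 mm, its top 14 mm above the counter), 44 mm face down, at one side of the gap. Middle bar in the gap: centre 28 mm above the counter; bar on top of the layer: centre 56 mm above it. Point: bar centre, 14 mm above its underside; x along its length, z up.
- row_right_mid (a point): Its twin at the other side of the gap, same way up, parallel, ends level, centres 82 mm apart. The gap is 38 mm wide at the board, 52 mm at the top: the upside-down bar fits midway with 4 mm to spare on each side. Point: bar centre, 14 mm above its underside; x along its length, z up.
There are look-alikes about, which are no part of the job. Leave any black look-alike of the part that bears bar_upright_mid alone.

How it is judged:
By the outcome, as a careful person would: the job done as asked, in the order asked, and still so for the second after the job is handed in, with the robot touching nothing.
It also fails if it takes over 48 s, if anything falls off the work surface, if the arm or the gripper's body presses on something with over 40 N, if the wrist force passes 120 N, or if a joint passes its speed limit or range.

## Working session

There is one attempt and no reset: what is moved stays moved. The work goes in short steps, Python scripts to look and compute and a tool call to move; the robot and the scene stay as the last step left them, time stands still between calls to the robot, and variables do not carry over. Pictures are saved under pics/ and viewed, at most 10 in all, crops included, and the job is handed in when it is done.

Besides the shell and the picture viewer there is one more tool, called after ">>>" as name(argument=value, ...) on one line, values as JSON. move_arm: Moves the arm, as the interface text tells. Its arguments: {"type":"object","properties":{"series":{"type":"array"}},"required":["series"]}

```bash
mkdir -p pics && cat > h.py <<'E'
import numpy as np, cv2
from station import r
def cap(n):
    c=r.capture(n); c['K']=np.array(c['camera_matrix'],float); c['R']=cv2.Rodrigues(np.array(c['rvec'],float))[0]; c['t']=np.array(c['tvec'],float).ravel(); return c
def px2w(c,uv,z):
    uv=np.atleast_2d(np.array(uv,float)); K=c['K']
    d=np.c_[(uv[:,0]-K[0,2])/K[0,0],(uv[:,1]-K[1,2])/K[1,1]]
    s=d.copy()
    for _ in range(30): s=d/(1+c['k1']*(s**2).sum(1,keepdims=True))
    ray=np.c_[s,np.ones(len(s))]@c['R']; o=-c['R'].T@c['t']
    return o+ray*((z-o[2])/ray[:,2])[:,None]
def w2px(c,P):
    q=np.atleast_2d(P)@c['R'].T+c['t']; s=q[:,:2]/q[:,2:]; s=s*(1+c['k1']*(s**2).sum(1,keepdims=True))
    return s*[c['K'][0,0],c['K'][1,1]]+[c['K'][0,2],c['K'][1,2]]
def save(c,n): cv2.imwrite('pics/'+n,c['img'][:,:,::-1])
E
python3 - <<'E'
from h import *
for n in('top','side'):
    c=cap(n); save(c,n+'0.png'); print(n,-c['R'].T@c['t'],c['R'][2],c['k1'],c['K'][0,0])
s=r.sense(); print(s['time_s'],s['tcp_pos'],s['ee_rot'],s['gripper_width'])
E
```

```text
top [ 0.30005329 -0.02182222  0.90602474] [ 0.21739579 -0.00857923 -0.97604583] -0.028940121085441476 531.2863419908938
side [ 0.0977606  -0.72790846  0.91132095] [ 0.33120702  0.59843951 -0.72950125] 0.052204121818720556 572.447823127028
0.1 [0.23499391 0.57860455 0.24655629] [[ 9.26438985e-01 -3.76444413e-01 -6.41145346e-04]
 [-3.76444941e-01 -9.26437066e-01 -1.88905029e-03]
 [ 1.17141613e-04  1.99144575e-03 -9.99998010e-01]] 1.0001292316683696
```

View pics/top0.png

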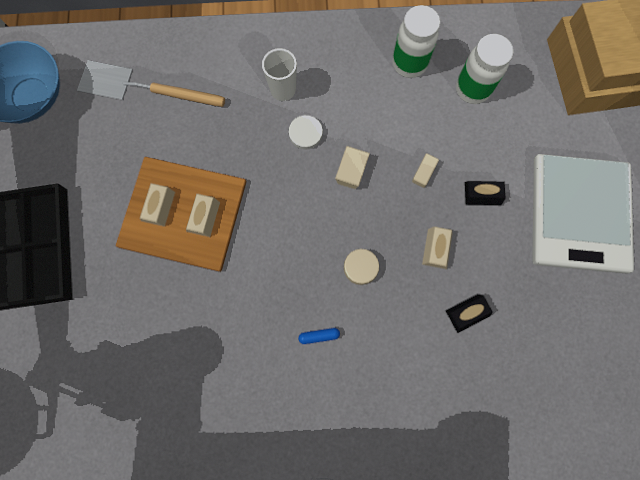

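View pics/side0.png

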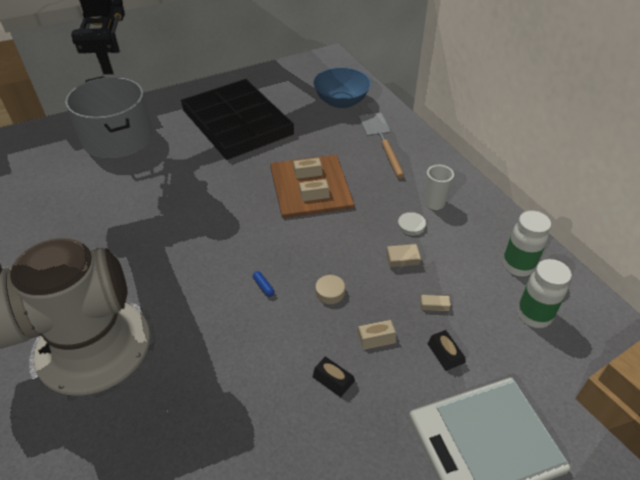

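Top view: the flipped bar is at about (353,167) and the upright bar at (439,247). The small look-alike is at (426,170), and the board bars are at (157,204) and (203,214). Next I'll fit 3D bar models to the silhouettes in both views.

```bash
cat > fit.py <<'E'
from h import *
from scipy.optimize import minimize
def corners(x,y,yaw,z,flip):
    wb,wt=(.030,.044) if flip else (.044,.030)
    P=np.array([[sx*.032,sy*w/2,h] for w,h in((wb,-.014),(wt,.014)) for sx in(-1,1) for sy in(-1,1)])
    c,s=np.cos(yaw),np.sin(yaw)
    return P@np.array([[c,s,0],[-s,c,0],[0,0,1]])+[x,y,z]
S=8
def sil(c,P,box):
    x0,y0,x1,y1=box; q=(w2px(c,P)-[x0,y0]+.5)*S-.5
    m=np.zeros(((y1-y0)*S,(x1-x0)*S),np.uint8)
    cv2.fillConvexPoly(m,np.round(cv2.convexHull(q.astype(np.float32))*16).astype(np.int32),255,shift=4)
    return cv2.resize(m,(x1-x0,y1-y0),interpolation=cv2.INTER_AREA)/255.
def soft(c,box,wood):
    x0,y0,x1,y1=box; I=c['img'][y0:y1,x0:x1].astype(float)
    w=(I[...,0]-I[...,2])/(I[...,0]+1)
    if wood: a=np.clip((.58-w)/(.58-.36),0,1)
    else: a=np.clip((w-.06)/(.22-.06),0,1)
    return a
def fit(views,guess,z,flip,wood=False,off=22):
    x,y,yaw=guess; T=[]
    for c in views:
        u,v=np.round(w2px(c,[[x,y,z]])[0]).astype(int); T.append((c,(u-off,v-off,u+off,v+off)))
    M=[soft(c,b,wood) for c,b in T]
    def cost(p): return sum(((sil(c,corners(p[0]/1e3,p[1]/1e3,p[2]/50,z,flip),b)-m)**2).sum() for (c,b),m in zip(T,M))
    best=min((minimize(cost,[x*1e3,y*1e3,a*50],method='Nelder-Mead',options=dict(initial_simplex=np.array([x*1e3,y*1e3,a*50])+np.array([[0,0,0],[8,0,0],[0,8,0],[-4,-4,12]]),xatol=.02,fatol=1e-3)) for a in(yaw-.25,yaw,yaw+.25)),key=lambda o:o.fun)
    p=best.x; return np.array([p[0]/1e3,p[1]/1e3,p[2]/50]),best.fun
def draw(c,P,img,k,x0,y0):
    q=((w2px(c,P)-[x0,y0]+.5)*k).astype(int)
    cv2.polylines(img,[cv2.convexHull(q.astype(np.int32))],True,(0,0,255),1)
E
cat > m1.py <<'E'
from fit import *
C={n:cap(n) for n in('top','side')}
t=C['top']; items=[('flip',(353,167),.014,True,0),('up',(439,247),.014,False,0),('L',(157,204),.028,False,1),('R',(203,214),.028,False,1)]
tiles=[]
for n,uv,z,f,w in items:
    g=px2w(t,[uv,(np.array(uv)+(4,-12))],z); yaw=np.arctan2(*(g[1]-g[0])[[1,0]])
    for vs in('top','side'),('top',),('side',):
        p,e=fit([C[v] for v in vs],(g[0][0],g[0][1],yaw),z,f,w); print(n,vs,np.round(p[:2]*1e3,1),round(np.degrees(p[2]),1),round(e,1))
        if len(vs)==2:
            P=corners(*p,z,f)
            for v in vs:
                u=np.round(w2px(C[v],[[p[0],p[1],z]])[0]).astype(int); x0,y0=u-22
                im=cv2.resize(C[v]['img'][y0:y0+44,x0:x0+44,::-1],None,fx=4.4,fy=4.4,interpolation=cv2.INTER_NEAREST); draw(C[v],P,im,4.4,x0,y0); tiles.append(im)
cv2.imwrite('pics/fit0.png',np.vstack([np.hstack(tiles[0:4]),np.hstack(tiles[4:8])]))
E
python3 m1.py
```

```text
flip ('top', 'side') [621.9 -91.4] -21.6 65.6
flip ('top',) [621.5 -91.5] -21.4 30.4
flip ('side',) [623.4 -89.6] -21.9 10.8
up ('top', 'side') [ 471.3 -230.5] -14.6 72.8
up ('top',) [ 470.6 -231.1] -14.5 18.0
up ('side',) [ 472.5 -228.8] -14.6 10.9
L ('top', 'side') [568.8 251.8] -15.8 879.5
L ('top',) [568.6 251.7] -16.0 9.3
L ('side',) [571.8 257.6] -13.2 846.7
R ('top', 'side') [546.1 173. ] -15.9 340.1
R ('top',) [545.7 172.8] -16.3 8.0
R ('side',) [547.5 175. ] -15.4 316.3
```

View pics/fit0.png

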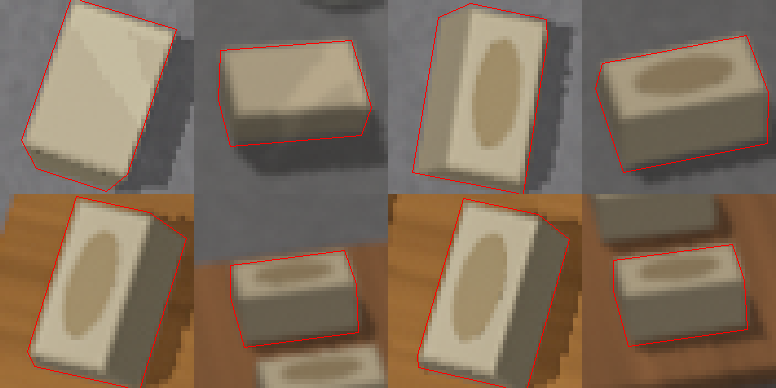

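The overlays fit well. The row centres are 82.0 mm apart and their line is square to the bars' yaw, as it must be. Next I'll work out the approach to the flipped bar.

```bash
cat > go.py <<'E'
import sys; from h import *
from scipy.spatial.transform import Rotation as Ro
# usage: x y z(mm) yaw of tool y (deg)
x,y,z,a=map(float,sys.argv[1:5]); s=r.sense(); R=np.array(s['ee_rot']); p=np.array(s['tcp_pos'])*1e3
a=np.radians(a); yy=np.array([np.cos(a),np.sin(a),0]); zz=np.array([0,0,-1.]); T=np.c_[np.cross(yy,zz),yy,zz]
print('t',s['time_s'],'tcp',p.round(1),'yawy',np.degrees(np.arctan2(R[1,1],R[0,1])).round(1),'w',round(s['gripper_width'],3),'F',np.round(s['wrist_force'],1))
print('shift',(R.T@(np.array([x,y,z])-p)).round(1),'ang',Ro.from_matrix(R.T@T).as_rotvec().round(4))
E
python3 go.py 621.9 -91.4 248 -21.6;python3 go.py 621.9 -91.4 100 -21.6
```

```text
t 0.2 tcp [235.1 578.8 246.9] yawy -112.1 w 0.996 F [ 0.7  0.6 -0.7]
shift [ 6.107e+02  4.753e+02 -4.000e-01] ang [ 1.1000e-03  1.0000e-03 -1.5797e+00]
t 0.2 tcp [235.1 578.8 246.9] yawy -112.1 w 0.996 F [ 0.7  0.6 -0.7]
shift [610.6 475.1 147.6] ang [ 1.1000e-03  1.0000e-03 -1.5797e+00]
```

>>> move_arm(series=[{"grip":1,"xyz":[50,39,0],"angular":[0,0,0.12]},{"grip":1,"xyz":[611,475,0],"angular":[0,0,1.562]},{"grip":1,"xyz":[611,475,0],"angular":[0,0,1.562]},{"grip":1,"xyz":[611,475,0],"angular":[0,0,1.562]},{"grip":1,"xyz":[611,475,0],"angular":[0,0,1.562]},{"grip":1,"xyz":[611,475,0],"angular":[0,0,1.562]},{"grip":1,"xyz":[611,475,0],"angular":[0,0,1.562]},{"grip":1,"xyz":[611,475,0],"angular":[0,0,1.562]},{"grip":1,"xyz":[611,475,0],"angular":[0,0,1.562]},{"grip":1,"xyz":[611,475,0],"angular":[0,0,1.562]}])

```text
time_s: 1.2
tcp_pos: [0.4859, 0.1443, 0.2477]
ee_rot: [[-0.287, -0.958, 0.0], [-0.958, 0.287, 0.0], [-0.0, -0.0, -1.0]]
wrist_force: [1.5, 1.3, 0.7]
gripper_width: 0.998
gripper_force: 0.0
```

```bash
python3 go.py 621.9 -91.4 120 158.4
```

```text
t 1.2 tcp [485.9 144.3 247.7] yawy 163.3 w 0.998 F [1.5 1.3 0.7]
shift [ 186.8 -197.8  127.7] ang [-0.0003  0.0004  0.0861]
```

>>> move_arm(series=[{"grip":1,"xyz":[187,-198,20],"angular":[0,0,0.086]},{"grip":1,"xyz":[187,-198,20],"angular":[0,0,0.086]},{"grip":1,"xyz":[187,-198,40],"angular":[0,0,0.086]},{"grip":1,"xyz":[187,-198,60],"angular":[0,0,0.086]},{"grip":1,"xyz":[187,-198,90],"angular":[0,0,0.086]},{"grip":1,"xyz":[187,-198,128],"angular":[0,0,0.086]},{"grip":1,"xyz":[187,-198,128],"angular":[0,0,0.086]},{"grip":1,"xyz":[187,-198,128],"angular":[0,0,0.086]}])

```text
time_s: 2.0
tcp_pos: [0.6206, -0.0906, 0.1148]
ee_rot: [[-0.366, -0.931, -0.009], [-0.931, 0.366, -0.0], [0.004, 0.008, -1.0]]
wrist_force: [0.4, -0.1, -0.5]
gripper_width: 0.997
gripper_force: 0.0
```

```bash
python3 go.py 621.9 -91.4 29 158.4
```

```text
t 2.0 tcp [620.6 -90.6 114.8] yawy 158.6 w 0.997 F [ 0.4 -0.1 -0.5]
shift [-0.1 -2.2 85.8] ang [ 0.0084 -0.0036  0.0027]
```

>>> move_arm(series=[{"grip":1,"xyz":[0,-2,25],"angular":[0,0,0]},{"grip":1,"xyz":[0,-2,50],"angular":[0,0,0]},{"grip":1,"xyz":[0,-2,66],"angular":[0,0,0]},{"grip":1,"xyz":[0,-2,66],"angular":[0,0,0]},{"grip":1,"xyz":[0,-2,66],"angular":[0,0,0]},{"grip":1,"xyz":[0,-2,66],"angular":[0,0,0]}])

```text
time_s: 2.6
tcp_pos: [0.626, -0.0892, 0.0558]
ee_rot: [[-0.362, -0.932, 0.004], [-0.932, 0.362, 0.0], [-0.001, -0.004, -1.0]]
wrist_force: [0.6, 0.2, 0.4]
gripper_width: 1.0
gripper_force: 0.0
```

```bash
python3 go.py 621.9 -91.4 29 158.4 && python3 - <<'E'
from h import *
t=cap('top');s=cap('side')
o=[]
for c in(t,s):
    u=w2px(c,[[.622,-.091,.03]])[0].astype(int); o.append(cv2.resize(c['img'][u[1]-50:u[1]+50,u[0]-50:u[0]+50,::-1],None,fx=4,fy=4))
cv2.imwrite('pics/g1.png',np.hstack(o))
E
```

```text
t 2.6 tcp [626.  -89.2  55.8] yawy 158.8 w 1.0 F [0.6 0.2 0.4]
shift [ 3.6  3.1 26.8] ang [-0.0035  0.0014  0.007 ]
```

View pics/g1.png

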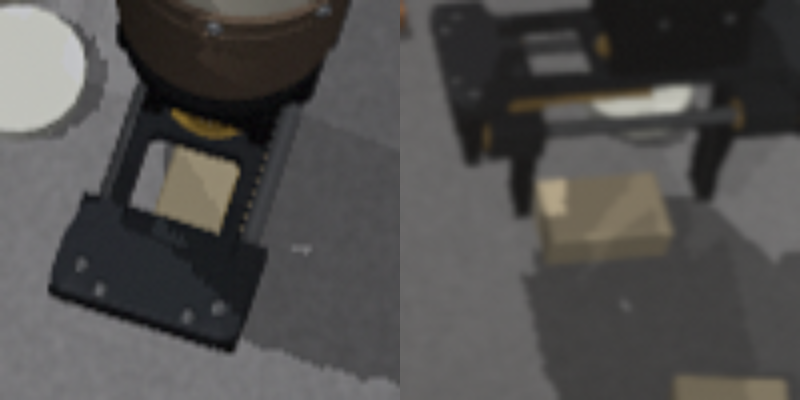

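The gripper straddles the bar along its length: the fingers stand at both ends in the side crop. I'll descend with settling.

>>> move_arm(series=[{"grip":1,"xyz":[3,3,10],"angular":[0,0,0.007]},{"grip":1,"xyz":[3,3,20],"angular":[0,0,0.007]},{"grip":1,"xyz":[3,3,20],"angular":[0,0,0.007]},{"grip":1,"xyz":[3,3,20],"angular":[0,0,0.007]},{"grip":1,"xyz":[3,3,20],"angular":[0,0,0.007]},{"grip":1,"xyz":[3,3,20],"angular":[0,0,0.007]},{"grip":1,"xyz":[3,3,20],"angular":[0,0,0.007]}])

```text
time_s: 3.4
tcp_pos: [0.621, -0.0914, 0.0338]
ee_rot: [[-0.369, -0.929, 0.001], [-0.929, 0.369, 0.0], [-0.0, -0.001, -1.0]]
wrist_force: [0.7, 0.2, 0.4]
gripper_width: 1.003
gripper_force: 0.0
```

```bash
python3 go.py 621.9 -91.4 29 158.4
```

```text
t 3.4 tcp [621.  -91.4  33.8] yawy 158.3 w 1.003 F [0.7 0.2 0.4]
shift [-0.3 -0.8  4.8] ang [-0.0005  0.0002 -0.001 ]
```

>>> move_arm(series=[{"grip":1,"xyz":[0,-1,4],"angular":[0,0,0]},{"grip":1,"xyz":[0,-1,4],"angular":[0,0,0]},{"grip":0.9,"xyz":[0,-1,4],"angular":[0,0,0]},{"grip":0.8,"xyz":[0,-1,4],"angular":[0,0,0]},{"grip":0.75,"xyz":[0,-1,4],"angular":[0,0,0]},{"grip":0.7,"xyz":[0,-1,4],"angular":[0,0,0]},{"grip":0.6,"xyz":[0,-1,4],"angular":[0,0,0]},{"grip":0.6,"xyz":[0,-1,4],"angular":[0,0,0]},{"grip":0.6,"xyz":[0,-1,4],"angular":[0,0,0]}])

```text
time_s: 4.3
tcp_pos: [0.6217, -0.0917, 0.0296]
ee_rot: [[-0.369, -0.929, -0.0], [-0.929, 0.369, -0.0], [0.0, 0.0, -1.0]]
wrist_force: [-1.0, -0.3, 0.8]
gripper_width: 0.733
gripper_force: 30.0
```

>>> move_arm(series=[{"grip":0.6,"xyz":[0,0,-8],"angular":[0,0,0]},{"grip":0.6,"xyz":[0,0,-25],"angular":[0,0,0]},{"grip":0.6,"xyz":[0,0,-50],"angular":[0,0,0]},{"grip":0.6,"xyz":[0,0,-75],"angular":[0,0,0]},{"grip":0.6,"xyz":[0,0,-92],"angular":[0,0,0]},{"grip":0.6,"xyz":[0,0,-100],"angular":[0,0,0]},{"grip":0.6,"xyz":[0,0,-100],"angular":[0,0,0]},{"grip":0.6,"xyz":[0,0,-100],"angular":[0,0,0]}])

```text
time_s: 5.1
tcp_pos: [0.6211, -0.0917, 0.1288]
ee_rot: [[-0.369, -0.929, -0.001], [-0.929, 0.369, 0.0], [0.0, 0.001, -1.0]]
wrist_force: [-0.1, 0.5, -1.1]
gripper_width: 0.734
gripper_force: 30.0
```

```bash
python3 go.py 557.5 212.4 110 164
```

```text
t 5.1 tcp [621.1 -91.7 128.8] yawy 158.3 w 0.734 F [-0.1  0.5 -1.1]
shift [-259.1  171.4   18.9] ang [ 0.0015 -0.0002 -0.0991]
```

>>> move_arm(series=[{"grip":0.6,"xyz":[-13,9,0],"angular":[0,0,-0.005]},{"grip":0.6,"xyz":[-39,26,0],"angular":[0,0,-0.015]},{"grip":0.6,"xyz":[-73,48,0],"angular":[0,0,-0.03]},{"grip":0.6,"xyz":[-110,73,0],"angular":[0,0,-0.045]},{"grip":0.6,"xyz":[-147,97,0],"angular":[0,0,-0.06]},{"grip":0.6,"xyz":[-184,122,5],"angular":[0,0,-0.07]},{"grip":0.6,"xyz":[-217,143,10],"angular":[0,0,-0.08]},{"grip":0.6,"xyz":[-243,161,15],"angular":[0,0,-0.09]},{"grip":0.6,"xyz":[-256,169,19],"angular":[0,0,-0.099]},{"grip":0.6,"xyz":[-259,171,19],"angular":[0,0,-0.099]}])

```text
time_s: 6.1
tcp_pos: [0.557, 0.2136, 0.1091]
ee_rot: [[-0.273, -0.962, -0.002], [-0.962, 0.273, -0.001], [0.002, 0.002, -1.0]]
wrist_force: [0.5, -0.6, -1.1]
gripper_width: 0.733
gripper_force: 30.0
```

>>> move_arm(series=[{"grip":0.6,"xyz":[0,0,0],"angular":[0,0,0]},{"grip":0.6,"xyz":[0,0,0],"angular":[0,0,0]},{"grip":0.6,"xyz":[0,0,0],"angular":[0,0,0]},{"grip":0.6,"xyz":[0,0,0],"angular":[0,0,0]}])

```text
time_s: 6.5
tcp_pos: [0.5587, 0.211, 0.1108]
ee_rot: [[-0.277, -0.961, 0.0], [-0.961, 0.277, 0.0], [-0.0, -0.0, -1.0]]
wrist_force: [0.5, 0.1, -0.9]
gripper_width: 0.733
gripper_force: 30.0
```

```bash
python3 go.py 557.5 212.4 60 164 && python3 - <<'E'
from fit import *
o=[]
for n in('top','side'):
    c=cap(n); s=r.sense(); p=s['tcp_pos']; z=p[2]-.0296+.014; R=np.array(s['ee_rot']); P=corners(p[0],p[1],np.arctan2(R[1,1],R[0,1]),z,True)
    np.save('pics/'+n+'_h.npy',c['img'])
    u=w2px(c,[[p[0],p[1],.06]])[0].astype(int); x0,y0=u-40
    im=cv2.resize(c['img'][y0:y0+80,x0:x0+80,::-1],None,fx=5,fy=5,interpolation=cv2.INTER_NEAREST); draw(c,P,im,5,x0,y0)
    for q in((.5688,.2518),(.5461,.173)): draw(c,corners(*q,np.radians(-16),.028,False),im,5,x0,y0)
    o.append(im)
cv2.imwrite('pics/h1.png',np.hstack(o))
E
```

```text
t 6.5 tcp [558.7 211.  110.8] yawy 163.9 w 0.733 F [ 0.5  0.1 -0.9]
shift [-1.   1.5 50.8] ang [-0.0002  0.0002 -0.0014]
```

View pics/h1.png

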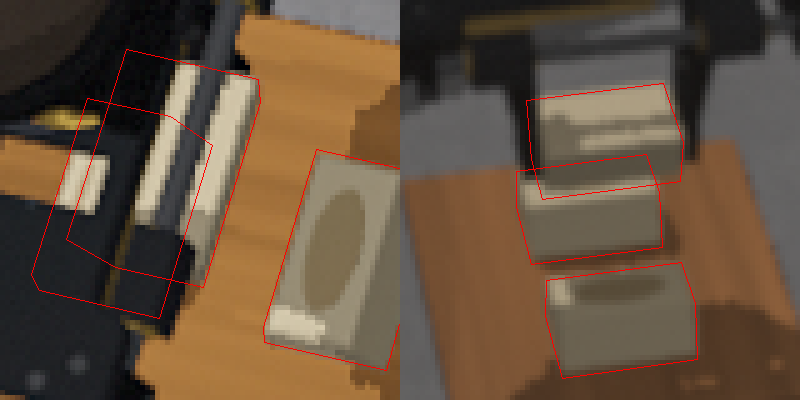

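Side view: the held bar is at about (608,140) in the crop. Top view: its right edge follows the model to about half a pixel, and the row overlays fit too. I'll correct by 1–1.5 mm and lower partway.

>>> move_arm(series=[{"grip":0.6,"xyz":[-1,1.5,10],"angular":[0,0,0]},{"grip":0.6,"xyz":[-1,1.5,25],"angular":[0,0,0]},{"grip":0.6,"xyz":[-1,1.5,40],"angular":[0,0,0]},{"grip":0.6,"xyz":[-1,1.5,50],"angular":[0,0,0]},{"grip":0.6,"xyz":[-1,1.5,54],"angular":[0,0,0]},{"grip":0.6,"xyz":[-1,1.5,54],"angular":[0,0,0]},{"grip":0.6,"xyz":[-1,1.5,54],"angular":[0,0,0]},{"grip":0.6,"xyz":[-1,1.5,54],"angular":[0,0,0]},{"grip":0.6,"xyz":[-1,1.5,54],"angular":[0,0,0]}])

```text
time_s: 7.5
tcp_pos: [0.5575, 0.2136, 0.0572]
ee_rot: [[-0.275, -0.961, 0.001], [-0.961, 0.275, 0.001], [-0.001, -0.001, -1.0]]
wrist_force: [-0.3, 0.8, -0.9]
gripper_width: 0.734
gripper_force: 30.0
```

```bash
python3 go.py 557.3 212.4 43.6 164 && python3 - <<'E'
from fit import *
o=[]
for n in('top','side'):
    c=cap(n); s=r.sense(); p=s['tcp_pos']; z=p[2]-.0296+.014; R=np.array(s['ee_rot']); P=corners(p[0],p[1],np.arctan2(R[1,1],R[0,1]),z,True)
    u=w2px(c,[[p[0],p[1],.04]])[0].astype(int); x0,y0=u-40
    im=cv2.resize(c['img'][y0:y0+80,x0:x0+80,::-1],None,fx=5,fy=5,interpolation=cv2.INTER_NEAREST)
    if n=='top':draw(c,P,im,5,x0,y0)
    o.append(im)
cv2.imwrite('pics/h2.png',np.hstack(o))
E
```

```text
t 7.5 tcp [557.5 213.6  57.2] yawy 164.0 w 0.734 F [-0.3  0.8 -0.9]
shift [ 1.3 -0.1 13.6] ang [-0.0008  0.001   0.0003]
```

View pics/h2.png

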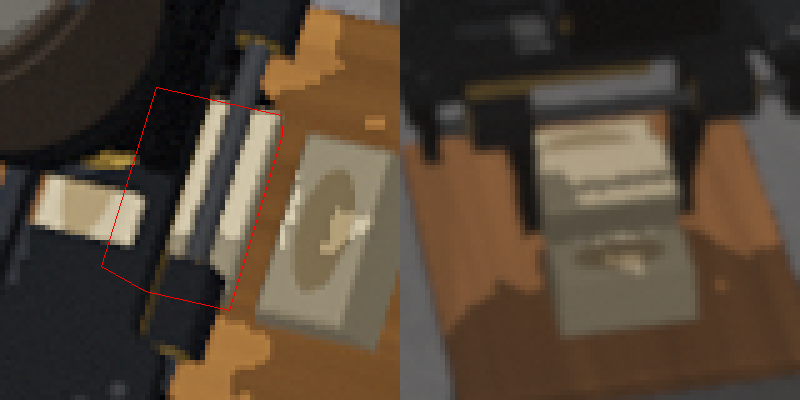

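The bar is parallel and midway in the gap, and its right edge matches the model in the top crop. I'll lower it to just above contact.

>>> move_arm(series=[{"grip":0.6,"xyz":[0.7,0,5],"angular":[0,0,0]},{"grip":0.6,"xyz":[0.7,0,9],"angular":[0,0,0]},{"grip":0.6,"xyz":[0.7,0,12],"angular":[0,0,0]},{"grip":0.6,"xyz":[0.7,0,12],"angular":[0,0,0]},{"grip":0.6,"xyz":[0.7,0,12],"angular":[0,0,0]},{"grip":0.6,"xyz":[0.7,0,12],"angular":[0,0,0]},{"grip":0.6,"xyz":[0.7,0,12],"angular":[0,0,0]}])

```text
time_s: 8.3
tcp_pos: [0.5571, 0.2128, 0.0446]
ee_rot: [[-0.275, -0.961, 0.0], [-0.961, 0.275, 0.0], [-0.0, -0.0, -1.0]]
wrist_force: [0.6, -0.1, -0.6]
gripper_width: 0.735
gripper_force: 30.0
```

```bash
python3 go.py 557.3 212.4 43.6 164
```

```text
t 8.3 tcp [557.1 212.8  44.6] yawy 164.0 w 0.735 F [ 0.6 -0.1 -0.6]
shift [ 0.3 -0.3  1. ] ang [-0.0001  0.0001  0.0003]
```

Down 1 mm, then release and rise.

>>> move_arm(series=[{"grip":0.6,"xyz":[0,0,1],"angular":[0,0,0]},{"grip":0.6,"xyz":[0,0,1],"angular":[0,0,0]},{"grip":0.75,"xyz":[0,0,1],"angular":[0,0,0]},{"grip":0.8,"xyz":[0,0,1],"angular":[0,0,0]},{"grip":0.9,"xyz":[0,0,1],"angular":[0,0,0]},{"grip":0.95,"xyz":[0,0,1],"angular":[0,0,0]},{"grip":0.95,"xyz":[0,0,1],"angular":[0,0,0]},{"grip":0.95,"xyz":[0,0,-10],"angular":[0,0,0]},{"grip":0.95,"xyz":[0,0,-30],"angular":[0,0,0]},{"grip":0.95,"xyz":[0,0,-60],"angular":[0,0,0]}])

```text
time_s: 9.3
tcp_pos: [0.5562, 0.2122, 0.1044]
ee_rot: [[-0.276, -0.961, -0.003], [-0.961, 0.276, -0.002], [0.003, 0.002, -1.0]]
wrist_force: [0.5, -0.6, -0.2]
gripper_width: 0.947
gripper_force: 0.0
```

>>> move_arm(series=[{"grip":1,"xyz":[0,0,-40],"angular":[0,0,0]},{"grip":1,"xyz":[0,0,-40],"angular":[0,0,0]}])

```text
time_s: 9.5
tcp_pos: [0.5605, 0.2146, 0.1518]
ee_rot: [[-0.274, -0.962, 0.012], [-0.962, 0.274, 0.006], [-0.009, -0.01, -1.0]]
wrist_force: [0.2, 0.9, 0.0]
gripper_width: 0.989
gripper_force: 0.0
```

```bash
python3 go.py 471.3 -230.5 140 165.4
```

```text
t 9.5 tcp [560.5 214.6 151.8] yawy 164.1 w 0.989 F [0.2 0.9 0. ]
shift [452.6 -36.    8. ] ang [-0.0099  0.0091 -0.0226]
```

>>> move_arm(series=[{"grip":1,"xyz":[20,-2,0],"angular":[0,0,0]},{"grip":1,"xyz":[60,-5,0],"angular":[0,0,0]},{"grip":1,"xyz":[110,-9,0],"angular":[0,0,-0.01]},{"grip":1,"xyz":[160,-14,0],"angular":[0,0,-0.01]},{"grip":1,"xyz":[210,-18,0],"angular":[0,0,-0.02]},{"grip":1,"xyz":[260,-22,0],"angular":[0,0,-0.022]},{"grip":1,"xyz":[310,-27,0],"angular":[0,0,-0.022]},{"grip":1,"xyz":[360,-31,0],"angular":[0,0,-0.022]},{"grip":1,"xyz":[400,-35,0],"angular":[0,0,-0.022]},{"grip":1,"xyz":[435,-38,0],"angular":[0,0,-0.022]}])

```text
time_s: 10.5
tcp_pos: [0.4717, -0.2183, 0.1442]
ee_rot: [[-0.256, -0.967, -0.001], [-0.967, 0.256, 0.0], [0.0, 0.001, -1.0]]
wrist_force: [1.1, -0.4, -0.9]
gripper_width: 1.001
gripper_force: 0.0
```

>>> move_arm(series=[{"grip":1,"xyz":[15,-1,20],"angular":[0,0,0]},{"grip":1,"xyz":[15,-1,50],"angular":[0,0,0]},{"grip":1,"xyz":[15,-1,70],"angular":[0,0,0]},{"grip":1,"xyz":[15,-1,78],"angular":[0,0,0]},{"grip":1,"xyz":[15,-1,78],"angular":[0,0,0]},{"grip":1,"xyz":[15,-1,78],"angular":[0,0,0]},{"grip":1,"xyz":[15,-1,78],"angular":[0,0,0]},{"grip":1,"xyz":[15,-1,78],"angular":[0,0,0]},{"grip":1,"xyz":[15,-1,78],"angular":[0,0,0]}])

```text
time_s: 11.4
tcp_pos: [0.4713, -0.2306, 0.0673]
ee_rot: [[-0.254, -0.967, 0.001], [-0.967, 0.254, -0.0], [-0.0, -0.001, -1.0]]
wrist_force: [-0.3, -1.8, -0.5]
gripper_width: 1.003
gripper_force: 0.0
```

```bash
python3 go.py 471.3 -230.5 29 165.4 && sed -e 's/^E$//' m1.py > m2.py && python3 - <<'E'
from fit import *
t=cap('top');s=cap('side'); o=[]
ex=((.5688,.2518,-16,.028,False),(.5461,.173,-16,.028,False),(.5575,.2124,-16,.028,True))
for c in(t,s):
    u=w2px(c,[[.5575,.2124,.028]])[0].astype(int); x0,y0=u-40
    im=cv2.resize(c['img'][y0:y0+80,x0:x0+80,::-1],None,fx=5,fy=5,interpolation=cv2.INTER_NEAREST)
    for q in ex: draw(c,corners(q[0],q[1],np.radians(q[2]),*q[3:]),im,5,x0,y0)
    o.append(im)
cv2.imwrite('pics/p1.png',np.hstack(o))
for n,x,y,z,f in(('L',.5688,.2518,.028,False),('R',.5461,.173,.028,False),('M',.5575,.2124,.028,True)):
    p,e=fit([t],(x,y,np.radians(-16)),z,f,True,off=13 if f else 22); print(n,np.round(p[:2]*1e3,1),round(np.degrees(p[2]),1),round(e,1))
E
```

```text
t 11.4 tcp [ 471.3 -230.6   67.3] yawy 165.3 w 1.003 F [-0.3 -1.8 -0.5]
shift [-0.1  0.1 38.3] ang [-0.0015  0.0001 -0.0018]
L [568.2 250.1] -15.7 237.7
R [545.8 172.9] -16.0 387.3
M [552.9 214.7] -15.3 16.5
```

View pics/p1.png

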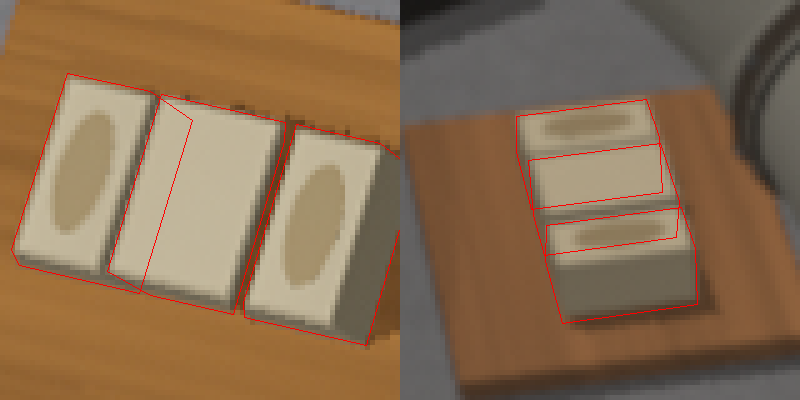

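The middle bar sits flat between its neighbours. The gaps are about 3 and 4 mm, the ends are level, and the row overlays show the other two unmoved. Now the upright bar.

>>> move_arm(series=[{"grip":1,"xyz":[0,0,15],"angular":[0,0,0]},{"grip":1,"xyz":[0,0,30],"angular":[0,0,0]},{"grip":1,"xyz":[0,0,38],"angular":[0,0,0]},{"grip":1,"xyz":[0,0,38],"angular":[0,0,0]},{"grip":1,"xyz":[0,0,38],"angular":[0,0,0]},{"grip":1,"xyz":[0,0,38],"angular":[0,0,0]}])

```text
time_s: 12.1
tcp_pos: [0.4715, -0.2307, 0.0292]
ee_rot: [[-0.254, -0.967, 0.001], [-0.967, 0.254, -0.0], [-0.0, -0.001, -1.0]]
wrist_force: [-0.1, -0.2, -0.4]
gripper_width: 0.997
gripper_force: 0.0
```

>>> move_arm(series=[{"grip":0.9,"xyz":[0,0,0],"angular":[0,0,0]},{"grip":0.8,"xyz":[0,0,0],"angular":[0,0,0]},{"grip":0.75,"xyz":[0,0,0],"angular":[0,0,0]},{"grip":0.7,"xyz":[0,0,0],"angular":[0,0,0]},{"grip":0.6,"xyz":[0,0,0],"angular":[0,0,0]},{"grip":0.6,"xyz":[0,0,0],"angular":[0,0,0]},{"grip":0.6,"xyz":[0,0,0],"angular":[0,0,0]},{"grip":0.6,"xyz":[0,0,0],"angular":[0,0,0]}])

```text
time_s: 12.9
tcp_pos: [0.4708, -0.2306, 0.0287]
ee_rot: [[-0.254, -0.967, -0.0], [-0.967, 0.254, 0.0], [0.0, 0.0, -1.0]]
wrist_force: [-0.2, 0.9, 2.6]
gripper_width: 0.735
gripper_force: 30.0
```

```bash
python3 go.py 471.3 -230.5 140 165.4
```

```text
t 12.9 tcp [ 470.8 -230.6   28.7] yawy 165.3 w 0.735 F [-0.2  0.9  2.6]
shift [  -0.2   -0.4 -111.3] ang [ 0.0002 -0.     -0.0022]
```

>>> move_arm(series=[{"grip":0.6,"xyz":[0,0,-8],"angular":[0,0,0]},{"grip":0.6,"xyz":[0,0,-25],"angular":[0,0,0]},{"grip":0.6,"xyz":[0,0,-50],"angular":[0,0,0]},{"grip":0.6,"xyz":[0,0,-75],"angular":[0,0,0]},{"grip":0.6,"xyz":[0,0,-100],"angular":[0,0,0]},{"grip":0.6,"xyz":[0,0,-112],"angular":[0,0,0]},{"grip":0.6,"xyz":[0,0,-112],"angular":[0,0,0]},{"grip":0.6,"xyz":[0,0,-112],"angular":[0,0,0]}])

```text
time_s: 13.7
tcp_pos: [0.4703, -0.2304, 0.1398]
ee_rot: [[-0.255, -0.967, -0.001], [-0.967, 0.255, 0.001], [-0.0, 0.001, -1.0]]
wrist_force: [-0.2, 0.2, -1.0]
gripper_width: 0.731
gripper_force: 30.0
```

```bash
python3 go.py 557.3 212.4 140 254
```

```text
t 13.7 tcp [ 470.3 -230.4  139.8] yawy 165.2 w 0.731 F [-0.2  0.2 -1. ]
shift [-450.4   28.6    0. ] ang [ 7.0000e-04  1.3000e-03 -1.5491e+00]
```

>>> move_arm(series=[{"grip":0.6,"xyz":[-13,1,0],"angular":[0,0,-0.05]},{"grip":0.6,"xyz":[-45,3,0],"angular":[0,0,-0.15]},{"grip":0.6,"xyz":[-85,5,0],"angular":[0,0,-0.28]},{"grip":0.6,"xyz":[-125,8,0],"angular":[0,0,-0.41]},{"grip":0.6,"xyz":[-165,10,0],"angular":[0,0,-0.54]},{"grip":0.6,"xyz":[-205,13,0],"angular":[0,0,-0.67]},{"grip":0.6,"xyz":[-245,15,0],"angular":[0,0,-0.8]},{"grip":0.6,"xyz":[-285,18,0],"angular":[0,0,-0.93]},{"grip":0.6,"xyz":[-320,20,0],"angular":[0,0,-1.06]},{"grip":0.6,"xyz":[-350,22,0],"angular":[0,0,-1.16]}])

```text
time_s: 14.7
tcp_pos: [0.5379, 0.1158, 0.139]
ee_rot: [[0.79, -0.613, -0.002], [-0.613, -0.79, -0.001], [-0.001, 0.002, -1.0]]
wrist_force: [-0.3, -0.4, -1.2]
gripper_width: 0.735
gripper_force: 30.0
```

```bash
python3 go.py 557.3 212.4 140 254
```

```text
t 14.7 tcp [537.9 115.8 139. ] yawy -127.8 w 0.735 F [-0.3 -0.4 -1.2]
shift [-43.9 -88.2  -1.1] ang [ 0.0021  0.0016 -0.3809]
```

>>> move_arm(series=[{"grip":0.6,"xyz":[-13,-25,0],"angular":[0,0,-0.1]},{"grip":0.6,"xyz":[-26,-52,0],"angular":[0,0,-0.2]},{"grip":0.6,"xyz":[-37,-74,0],"angular":[0,0,-0.3]},{"grip":0.6,"xyz":[-43,-85,0],"angular":[0,0,-0.36]},{"grip":0.6,"xyz":[-44,-88,10],"angular":[0,0,-0.381]},{"grip":0.6,"xyz":[-44,-88,25],"angular":[0,0,-0.381]},{"grip":0.6,"xyz":[-44,-88,35],"angular":[0,0,-0.381]},{"grip":0.6,"xyz":[-44,-88,40],"angular":[0,0,-0.381]},{"grip":0.6,"xyz":[-44,-88,40],"angular":[0,0,-0.381]},{"grip":0.6,"xyz":[-44,-88,40],"angular":[0,0,-0.381]}])

```text
time_s: 15.7
tcp_pos: [0.5587, 0.2096, 0.1007]
ee_rot: [[0.959, -0.283, 0.0], [-0.283, -0.959, -0.0], [0.0, -0.0, -1.0]]
wrist_force: [-0.5, 0.1, -0.8]
gripper_width: 0.736
gripper_force: 30.0
```

>>> move_arm(series=[{"grip":0.6,"xyz":[0,0,0],"angular":[0,0,0]},{"grip":0.6,"xyz":[0,0,0],"angular":[0,0,0]},{"grip":0.6,"xyz":[0,0,0],"angular":[0,0,0]}])

```text
time_s: 16.0
tcp_pos: [0.5587, 0.2099, 0.1011]
ee_rot: [[0.959, -0.283, 0.001], [-0.283, -0.959, 0.001], [0.001, -0.001, -1.0]]
wrist_force: [-0.0, -0.3, -0.3]
gripper_width: 0.731
gripper_force: 30.0
```

```bash
python3 go.py 557.3 212.4 71 254 && python3 - <<'E'
from fit import *
o=[]
for n in('top','side'):
    c=cap(n); s=r.sense(); p=s['tcp_pos']; z=p[2]-.0287+.014; R=np.array(s['ee_rot']); P=corners(p[0],p[1],np.arctan2(R[1,1],R[0,1]),z,False)
    u=w2px(c,[[p[0],p[1],.06]])[0].astype(int); x0,y0=u-40
    im=cv2.resize(c['img'][y0:y0+80,x0:x0+80,::-1],None,fx=5,fy=5,interpolation=cv2.INTER_NEAREST); draw(c,P,im,5,x0,y0)
    o.append(im)
cv2.imwrite('pics/h3.png',np.hstack(o))
E
```

```text
t 16.0 tcp [558.7 209.9 101.1] yawy -106.4 w 0.731 F [-0.  -0.3 -0.3]
shift [-2.1 -2.  30.1] ang [-0.0008 -0.0006 -0.0076]
```

View pics/h3.png

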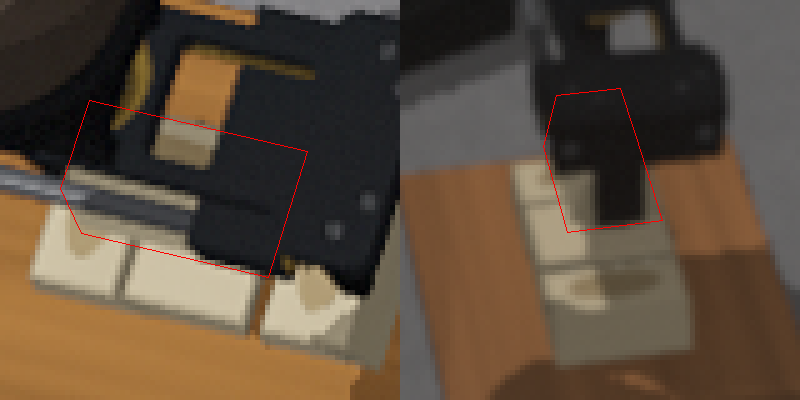

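The upright bar is held crosswise over the middle of the layer; the model outline agrees with the visible edge in both crops. I'll correct by 2 mm and lower.

>>> move_arm(series=[{"grip":0.6,"xyz":[-2,-2,10],"angular":[0,0,-0.008]},{"grip":0.6,"xyz":[-2,-2,18],"angular":[0,0,-0.008]},{"grip":0.6,"xyz":[-2,-2,24],"angular":[0,0,-0.008]},{"grip":0.6,"xyz":[-2,-2,28],"angular":[0,0,-0.008]},{"grip":0.6,"xyz":[-2,-2,28],"angular":[0,0,-0.008]},{"grip":0.6,"xyz":[-2,-2,28],"angular":[0,0,-0.008]},{"grip":0.6,"xyz":[-2,-2,28],"angular":[0,0,-0.008]},{"grip":0.6,"xyz":[-2,-2,28],"angular":[0,0,-0.008]}])

```text
time_s: 16.9
tcp_pos: [0.5574, 0.2124, 0.0729]
ee_rot: [[0.961, -0.275, 0.001], [-0.275, -0.961, 0.0], [0.001, -0.001, -1.0]]
wrist_force: [-0.2, -0.6, -0.3]
gripper_width: 0.737
gripper_force: 30.0
```

```bash
python3 go.py 557.3 212.4 71 254
```

```text
t 16.9 tcp [557.4 212.4  72.9] yawy -106.0 w 0.737 F [-0.2 -0.6 -0.3]
shift [-0.1  0.   1.9] ang [-0.0006 -0.0005  0.0005]
```

>>> move_arm(series=[{"grip":0.6,"xyz":[0,0,1],"angular":[0,0,0]},{"grip":0.6,"xyz":[0,0,1.7],"angular":[0,0,0]},{"grip":0.6,"xyz":[0,0,1.7],"angular":[0,0,0]},{"grip":0.6,"xyz":[0,0,1.7],"angular":[0,0,0]},{"grip":0.6,"xyz":[0,0,1.7],"angular":[0,0,0]}])

```text
time_s: 17.4
tcp_pos: [0.5572, 0.2123, 0.0709]
ee_rot: [[0.961, -0.275, 0.0], [-0.275, -0.961, -0.0], [0.0, 0.0, -1.0]]
wrist_force: [-0.2, 0.4, -1.0]
gripper_width: 0.73
gripper_force: 30.0
```

>>> move_arm(series=[{"grip":0.75,"xyz":[0,0,0],"angular":[0,0,0]},{"grip":0.8,"xyz":[0,0,0],"angular":[0,0,0]},{"grip":0.9,"xyz":[0,0,0],"angular":[0,0,0]},{"grip":0.95,"xyz":[0,0,0],"angular":[0,0,0]},{"grip":0.95,"xyz":[0,0,0],"angular":[0,0,0]},{"grip":0.95,"xyz":[0,0,-10],"angular":[0,0,0]},{"grip":0.95,"xyz":[0,0,-30],"angular":[0,0,0]},{"grip":0.95,"xyz":[0,0,-65],"angular":[0,0,0]},{"grip":0.95,"xyz":[0,0,-100],"angular":[0,0,0]},{"grip":0.95,"xyz":[0,0,-110],"angular":[0,0,0]}])

```text
time_s: 18.4
tcp_pos: [0.5593, 0.2134, 0.1863]
ee_rot: [[0.962, -0.274, 0.008], [-0.274, -0.962, 0.004], [0.007, -0.006, -1.0]]
wrist_force: [0.5, 1.4, 0.4]
gripper_width: 0.948
gripper_force: 0.0
```

>>> move_arm(series=[{"grip":0.95,"xyz":[-15,30,0],"angular":[0,0,0]},{"grip":0.95,"xyz":[-35,70,0],"angular":[0,0,0]},{"grip":0.95,"xyz":[-55,110,0],"angular":[0,0,0]},{"grip":0.95,"xyz":[-75,150,0],"angular":[0,0,0]},{"grip":0.95,"xyz":[-90,190,0],"angular":[0,0,0]},{"grip":0.95,"xyz":[-90,220,0],"angular":[0,0,0]},{"grip":0.95,"xyz":[-90,230,0],"angular":[0,0,0]},{"grip":0.95,"xyz":[-90,230,0],"angular":[0,0,0]}])

```text
time_s: 19.2
tcp_pos: [0.4072, 0.0152, 0.1812]
ee_rot: [[0.961, -0.277, 0.001], [-0.277, -0.961, 0.0], [0.001, -0.001, -1.0]]
wrist_force: [0.2, 0.2, -0.3]
gripper_width: 0.95
gripper_force: 0.0
```

```bash
python3 - <<'E'
from fit import *
o=[]
for n in('top','side'):
    c=cap(n)
    u=w2px(c,[[.5575,.2124,.04]])[0].astype(int); x0,y0=u-40
    im=cv2.resize(c['img'][y0:y0+80,x0:x0+80,::-1],None,fx=5,fy=5,interpolation=cv2.INTER_NEAREST)
    draw(c,corners(.5573,.2124,np.radians(74),.056,False),im,5,x0,y0)
    for q in((.5688,.2518),(.5461,.173)): draw(c,corners(*q,np.radians(-16),.028,False),im,5,x0,y0)
    o.append(im)
cv2.imwrite('pics/p2.png',np.hstack(o))
E
```

```text
(no output)
```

View pics/p2.png

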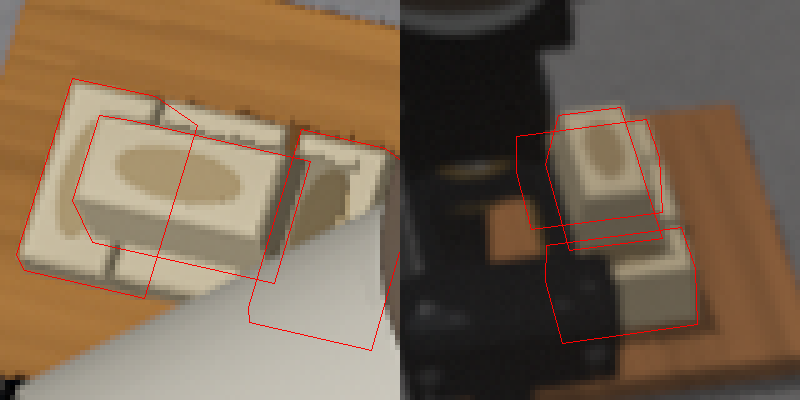

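The top bar lies flat and crosswise, centred on the layer at about (180,190) in the top crop. All three lower bars match their outlines where visible, and the gripper is clear.

```bash
python3 -c "
from station import r
print(r.finish_job())"
```

```text
the job is handed in; nothing more can be done
None
```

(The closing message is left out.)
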